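Hook the cover onto a distribution box, swing it shut and lock it

ROBOT

A 6-joint arm with a two-finger parallel gripper is mounted at the origin on the work surface. World frame = base frame: x ahead of the robot, y to its left, z up, the work surface at z = 0. Lengths are in m, angles in degrees, forces in N, time in s.
With the tool pointing down it reaches from about 0.4 to 0.825 m from the base axis. Payload 7 kg.
Tool frame: the origin (TCP) lies midway between the tips of the shut fingers; the grasp point (between the pads) lies 19 mm behind it (ctrl.hold_point_z is the distance from the TCP to the grasp point, in m); z points along the fingers, y is the line along which they close (so a half turn about z gives the same grasp; the last joint's range is limited). The gripper opens to 88 mm and grips with 3 to 60 N. Pads are 19 mm wide; open, the fingers measure 130 mm over their backs; the gripper's body (78 mm by 193 mm) begins 47 mm behind the grasp point.
Start: joints at [-56.545, 20.546, 0.682, 0, -70.136, -16.507], TCP at [0.197, -0.646, 0.227] pointing down, gripper open.
Joint ranges: [-176.03, 176.03], [-82.01, 121.73], [-58.28, 71.71], [-173.87, 95.51], [-174.79, -0.11], [-173.66, 173.66]. Speed limits (degrees/s): [136.94, 136.94, 172.46, 180, 180, 180].

INTERFACE

Orientations are given as [roll, pitch, yaw] about the fixed x, y, z axes, in that order (R = Rz(yaw) Ry(pitch) Rx(roll)).
In Python, from plant import ctrl gives the robot as it stands.
- The arm moves only by the tool apply_moves, never from a script. Its argument "deltas" is a list of rows, each an object with "fingers": the finger opening in mm, from 0 to 87.6; "delta_pos": the shift along the tool's x, y, z in mm, a list of three; "angular": the turn, a rotation vector about the tool's x, y, z in degrees, a list of three. A call has 1 to 10 rows; each row is the pose to reach, as a shift and turn from the pose commanded when the call began, along the tool's axes at that moment; what a row does not reach only later rows make up. A row lasts 1/10 s, in which the tool goes at most 50 mm and 8.59 degrees, less where a joint would pass 70% of its speed; a pose out of reach is approached as far as the arm can. A call with a gripper value outside its range is refused whole. The fingers move at their own pace and stop on an object; the grip force is fixed at half the most. Time passes only in rows, so rows that repeat a pose let the fingers close. It gives the time, the measured TCP pose, the force, the opening and the grip force at its end, in the units of the state.
- ctrl.get_obs(): the state, without advancing time (a new reading comes with each control period).
- ctrl.snapshot(name): name is "scene" or "side" or "wrist"; returns the picture (400x640x3 uint8, red, green, blue); there is no depth.
- ctrl.camera_params(name): a dict with "fx", "fy", "cx", "cy" (pixels), "cam_to_world" (4x4, takes a point from camera to world coordinates); the wrist camera has in their place "mount" (4x4, takes a point from camera to tool coordinates, whose origin is the TCP and whose axes are the flange's). Camera axes: x right, y up, looking along -z (the intrinsics and any distortion apply to the point x, -y, -z); pixel columns grow to the right and rows downward; lengths in m; the calibration is good to about 2 mm. A picture is of the moment at which its call begins: read the wrist's pose just before it. camera_params takes no time and is no camera call.
- ctrl.close_job(): hands the job in; it is judged then, once.
The state is a dict: "clock": time; "joint_pos": joint angles; "qvel": joint speeds; "tau": joint torques, N m; "tool_pos": TCP position; "orientation": TCP orientation; "force": force on the tool from outside, world axes, zero at the start; "moment": the same for the moment, N m; "opening": finger opening in m; "gripper_force": force on a finger pad.
Only numpy, scipy, OpenCV 4.12 (cv2) and the standard library are available. Lean on these libraries where they do the work, as an engineer would, in place of code of your own. Each camera call takes 0.05 s, during which the arm holds its last target. There are 200 camera calls.

TASK

Fit the loose cover on the open distribution box: with its quarter-turn lock set open and the front of the cover raised, hook the two tabs of its back edge into the slots of the box's back wall, then swing the front down gently, without letting it drop, until the cover lies flat all round with the breakers showing through its window. Then turn the lock fully to locked and let go. Leave the other things on the bench where they stand.

Things in the scene. Friction and masses are not known exactly. Their poses are not given: they have to be found in the camera images.
- box: Open white plastic distribution box, 202 mm front to back (x) by 150 mm (y), walls 3 mm, lying on its back, screwed to a 250 x 186 x 12 mm board fixed to the bench. Origin: on the bench under its middle (underside of the board); x points from its front wall to its slotted back wall, z up. Outer faces: front x = -100, sides y = +-75, back x = 102 mm.
- box_rim (a point): Middle of the top outer edge of the box's front wall, (-100, 0, 72) mm of the box. Front and side walls and a ledge inside the back wall are all 72 mm above the bench; the cover's lower edge seats on them.
- box_slots (a point): Point midway between the two slots, at (100, 0, 77.75) mm of the box. The back wall is 4 mm thick (x = 98 to 102 mm) and 85 mm high; the slots go through it at y = +-45 mm, each 27 mm wide, from z = 73.5 to 82 mm.
- breaker_noses (a point): Middle of the flat tops of the fixed row of breakers, (1, 0, 113.5) mm of the box. The noses fill x = -21.5 to 23.5, y = +-53.4 mm below that height; black toggles within x = -8 to 10 mm stand 9 mm higher. The breakers' broader bodies fill x = -41.5 to 43.5 mm up to z = 85 mm.
- pillar_slot (a point): Mouth of the lock slot, at (-72, 0, 83.5) mm of the box, in the top of a pillar (28 mm in x, 42 mm in y): 12 mm (x) by 29 mm (y), through a 3.5 mm plate, hollow below. The lock's bar goes through only with its length along y (lock open).
- cover: Loose white plastic cover, about 0.35 kg, lying skirt down on the bench with its tabs away from the robot. x = -100 (front) to 96 mm (back), y = +-75 mm. Origin: centre, at the lower edge of the skirt; x to the tabs, z up. Flat shoulders in front and behind at z = 20 mm. Seated it lies at (0, 0, 72) mm of the box, same heading, with 2 mm of play.
- cover_ridge (a point): Top centre of the raised ridge across the cover's middle, (0, 0, 40) mm of the cover: 64 mm front to back (x = +-32 mm), full width, upright sides from z = 20 to 40 mm: grip it here. Its window (x +-27, y +-57 mm) lets the breakers' noses through as the cover swings down about its hooked tabs.
- cover_tabs (a point): Midway between the tips of the two tabs on the back skirt, (105, 0, 4.75) mm of the cover. Each tab is 20 mm wide (centres y = +-45 mm), 3.5 mm thick (z = 3 to 6.5 mm) and 9 mm long (x = 96 to 105 mm). They go into the slots with the cover's front raised some 0.3 to 0.4 rad.
- cover_front (a point): Middle of the lower outer edge of the cover's front skirt, (-100, 0, 0) mm of the cover.
- lock (a joint): Quarter-turn lock in the cover's front shoulder, axis along z at (-72, 0) mm of the cover. 0 = open: wing parallel to the cover's front edge (along y); pi/2 = locked: wing front to back (along x). The value grows clockwise seen from above; stops at both ends; stays where left (friction 0.03 N m). It may start anywhere between.
- lock_wing (a point): Centre of the lock's black wing, on its axis, 31 mm above the cover's lower edge. The wing is 9 mm thick, 30 mm long, z = 23 to 39 mm of the cover; this point's x axis points across its thickness.
- lock_bar (a point): Centre of the steel bar that the lock carries under the shoulder, parallel to the wing: 22 x 5 mm, z = 2.5 to 6 mm of the cover, on a 6 mm shaft. Seated and locked it lies under the pillar's top plate.
- glue: Bystander: white glue bottle, 58 mm across, 160 mm tall, standing beside the box. Origin: centre of its underside.
- jar: Bystander: glass screw jar, 60 mm across, 75 mm tall, standing beside the box. Origin: centre of its underside.
- driver: Bystander: screwdriver, 190 mm long, 26 mm thick, lying in front of the box. Origin: on the bench under its middle, x along it.
- can: Bystander: spray can, 52 mm across, 170 mm tall, standing close beside the cover. Origin: centre of its underside.
- breaker: Bystander: spare breaker lying on its side close beside the cover, 85 x 80 x 18 mm. Origin: on the bench under its terminal part.
- carton: Bystander: small closed cardboard carton, 62 x 95 x 44 mm, in front of the cover. Origin: centre of its underside.
- tape: Bystander: tape measure, 75 x 42 x 67 mm, standing beside the box. Origin: centre of its underside.

How it is judged (in metres and radians):
On the way, in this order (a step that is already met when the one before it is completed fails the run):
1. both tabs are in the slots with the front of the cover still raised (tilted 0.12 to 0.6 rad) (x of cover_tabs in the frame of box between 0.1015 and 0.11 m and y of cover_tabs in the frame of box between -0.008 and 0.008 m and z of cover_tabs in the frame of box between 0.07 and 0.083 m and angle between the z axis of cover and the z axis of box, either way round between 0.12 and 0.6 rad), for 0.1 s.
2. the cover has been swung down flat on the box's rim, tabs in the slots (x of cover_tabs in the frame of box between 0.1015 and 0.11 m and y of cover_tabs in the frame of box between -0.008 and 0.008 m and z of cover_tabs in the frame of box between 0.07 and 0.083 m and z of cover_front in the frame of box between 0.0695 and 0.0738 m and y of cover_front in the frame of box between -0.008 and 0.008 m and angle between the z axis of cover and the z axis of box, either way round below 0.02 rad), for 0.2 s.
3. the lock is turned to locked (value of joint lock above 1.35 rad), for 0.2 s.
At the end, for the whole second after the job is handed in: The cover rests flat on the box: front edge 69.5 to 73.8 mm above the box's origin and within 8 mm sideways, tilt under 0.02 rad, tab tips through the slots (101.5 to 110 mm behind the box's middle); the lock is at 1.35 rad or more; the bystanders are within 25 mm of their places (all of step 2 and value of joint lock above 1.35 rad and linear speed of cover below 0.01 m/s); the robot touches nothing.
It fails at once if the cover is let drop or slammed once hooked (it turns faster than 3 rad/s with its tabs at the slots) (distance between cover_tabs and box_slots below 0.02 m and angular speed of cover above 3 rad/s).
It fails at once if one of the other things on the bench is shifted by more than 25 mm (distance of any of glue, jar, driver, can, breaker, tape, carton from where it was at the start of the episode above 0.025 m).
It fails at once if one of the standing things is knocked over (angle between any of glue, jar, can's own z axis and vertical above 0.3 rad).
It also fails if it takes over 72 s, if anything falls off the work surface, if the arm or the gripper's body presses on something with over 40 N, if the wrist force passes 120 N, or if a joint passes its speed limit or range.

## Working session

There is one attempt and no reset: what is moved stays moved. The work goes in short steps, Python scripts to look and compute and a tool call to move; the robot and the scene stay as the last step left them, time stands still between calls to the robot, and variables do not carry over. Pictures are saved under pics/ and viewed, at most 10 in all, crops included, and the job is handed in when it is done.

Besides the shell and the picture viewer there is one more tool, called after "Request:" as name([rows], argument=value, ...), one row to a line, values as JSON. apply_moves: Moves the arm, as the interface text tells. Its arguments: {"type":"object","properties":{"deltas":{"type":"array"}},"required":["deltas"]}

```bash
ls; mkdir -p pics
python3 - <<'E'
from plant import ctrl
import cv2,numpy as np
np.set_printoptions(precision=4,suppress=True)
print(ctrl.get_obs(), ctrl.hold_point_z)
for n in ("scene","side","wrist"):
    im=ctrl.snapshot(n); cv2.imwrite(f"pics/{n}0.png",im[:,:,::-1]); print(n,ctrl.camera_params(n))
E
```

```text
pics
{'clock': 0.0, 'joint_pos': array([-56.5434,  20.591 ,   0.6337,  -0.0214, -70.1355, -16.5065]), 'qvel': array([-0.0527,  0.108 , -0.0648,  0.0829, -0.0659,  0.0964]), 'tau': array([  0.0006, -58.2715,  29.3049,   6.9969,   0.0068,  -0.0002]), 'tool_pos': array([ 0.1966, -0.6452,  0.2256]), 'orientation': array([ 179.9053,   -0.0071, -163.0572]), 'force': array([-0.1568, -0.3525,  0.3207]), 'moment': array([0.0235, 0.0345, 0.0187]), 'gripper_force': 0.0, 'opening': 0.0875025696088408} 0.0188
scene {'fx': 485.9193813815048, 'fy': 485.9193813815048, 'cx': 325.8484505083133, 'cy': 204.57432085451546, 'cam_to_world': array([[-0.7117, -0.3619,  0.6021,  1.3779],
       [ 0.7024, -0.3582,  0.615 ,  0.8706],
       [-0.0069,  0.8606,  0.5092,  0.8217],
       [ 0.    ,  0.    ,  0.    ,  1.    ]])}
side {'fx': 452.0105138615203, 'fy': 452.0105138615203, 'cx': 316.16298284363455, 'cy': 207.27270358689933, 'cam_to_world': array([[-0.9759,  0.1537, -0.1547,  0.3419],
       [-0.2176, -0.7322,  0.6455,  0.7534],
       [-0.014 ,  0.6636,  0.748 ,  0.9806],
       [ 0.    ,  0.    ,  0.    ,  1.    ]])}
wrist {'fx': 306.99428767576995, 'fy': 306.99428767576995, 'cx': 319.5599733232178, 'cy': 197.48277097199755, 'mount': array([[ 0.0007,  0.964 ,  0.266 ,  0.0701],
       [ 1.    , -0.0009,  0.0007, -0.0006],
       [ 0.0009,  0.266 , -0.964 , -0.1571],
       [ 0.    ,  0.    ,  0.    ,  1.    ]])}
```

View pics/side0.png

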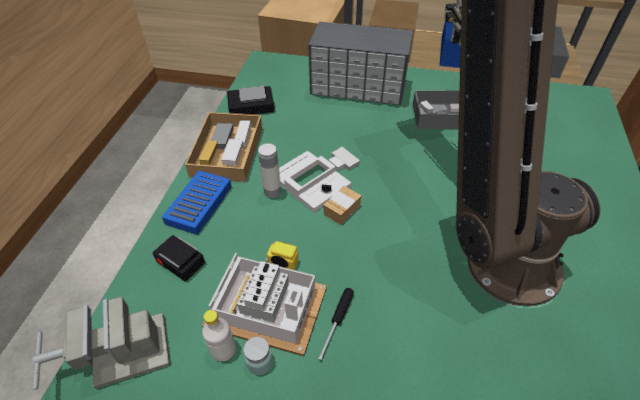

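View pics/scene0.png

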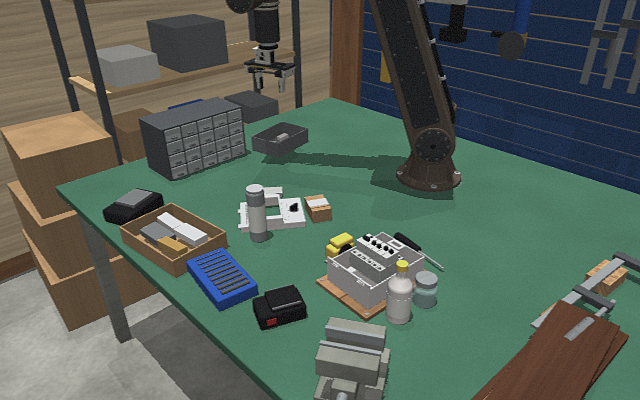

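View pics/wrist0.png

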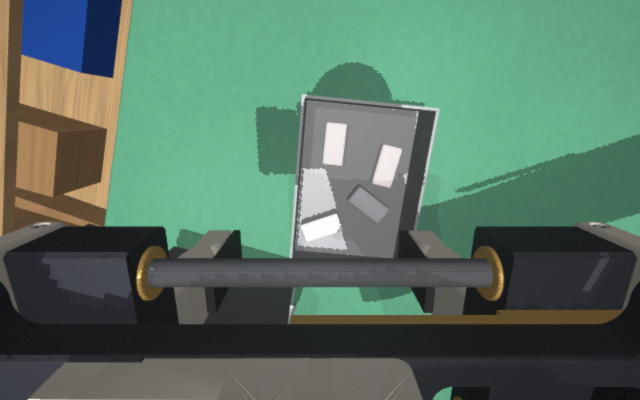

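The side view shows the cover near (315,178) with its black wing at (327,188), tabs towards the upper left. The box is near (265,297), slotted wall at left (235,285). The scene view agrees. The wrist view shows only a tray.

```bash
cat > h.py <<'E'
from plant import ctrl
import cv2,numpy as np
from scipy.spatial.transform import Rotation as Rn
np.set_printoptions(precision=4,suppress=True)
def tool(o=None):
    o=o or ctrl.get_obs(); T=np.eye(4); T[:3,:3]=Rn.from_euler('xyz',o['orientation'],degrees=True).as_matrix(); T[:3,3]=o['tool_pos']; return T
def cam(n,T=None):
    p=ctrl.camera_params(n); K=(p['fx'],p['fy'],p['cx'],p['cy'])
    return K,(p['cam_to_world'] if n!='wrist' else T@p['mount'])
def ray(c,u,v):
    (fx,fy,cx,cy),M=c; d=M[:3,:3]@np.array([(u-cx)/fx,-(v-cy)/fy,-1]); return M[:3,3],d
def onz(c,u,v,z):
    o,d=ray(c,u,v); return o+d*(z-o[2])/d[2]
def proj(c,P):
    (fx,fy,cx,cy),M=c; q=(np.atleast_2d(P)-M[:3,3])@M[:3,:3]; return np.c_[cx+fx*q[:,0]/-q[:,2], cy-fy*q[:,1]/-q[:,2]]
def delta(pos,rpy,T=None):
    "move to TCP pos / rpy(deg): tool-axis mm and rotvec deg"
    T=tool() if T is None else T; R=Rn.from_euler('xyz',rpy,degrees=True).as_matrix() if np.ndim(rpy)==1 else rpy
    return T[:3,:3].T@(np.array(pos)-T[:3,3])*1000, Rn.from_matrix(T[:3,:3].T@R).as_rotvec(degrees=True)
def snap(n,name):
    T=tool(); im=ctrl.snapshot(n); cv2.imwrite(f'pics/{name}.png',im[:,:,::-1]); np.save(f'pics/{name}.npy',T); return im,cam(n,T)
E
python3 - <<'E'
from h import *
s=cam('side')
for t,u,v,z in [('wing',327,188,.031),('ridgec',313,177,.04),('noses',263,288,.118),('boxc corner',315,275,.072),('front low',297,337,.072),('back top',238,258,.085),('back low',213,304,.085)]: print(t,onz(s,u,v,z))
c=cam('scene')
for t,u,v,z in [('wing',294,208,.031),('noses',370,252,.118),('can',255,190,.17),('glue',402,265,.16),('jar',427,277,.075)]: print(t,onz(c,u,v,z))
for t,u,v,z in [('can',268,150,.17),('glue',210,316,.16),('jar',257,345,.075),('carton',343,197,.044),('tape',283,250,.067),('driver',340,320,.013),('breaker',343,160,.018)]: print('S',t,onz(s,u,v,z))
E
```

```text
wing [ 0.5237 -0.1459  0.031 ]
ridgec [ 0.5717 -0.1732  0.04  ]
noses [0.5833 0.2655 0.118 ]
boxc corner [0.4858 0.1795 0.072 ]
front low [0.4891 0.3406 0.072 ]
back top [0.6763 0.1793 0.085 ]
back low [0.6899 0.3099 0.085 ]
wing [ 0.5287 -0.1409  0.031 ]
noses [0.6296 0.2588 0.118 ]
can [ 0.69   -0.1132  0.17  ]
glue [0.6612 0.3771 0.16  ]
jar [0.5641 0.3851 0.075 ]
S can [ 0.6823 -0.1216  0.17  ]
S glue [0.6567 0.3739 0.16  ]
S jar [0.5669 0.3772 0.075 ]
S carton [ 0.4699 -0.1083  0.044 ]
S tape [0.5809 0.1212 0.067 ]
S driver [0.4106 0.2513 0.013 ]
S breaker [ 0.5018 -0.2879  0.018 ]
```

Run:
```python
from h import *
print(delta([.62,-.115,.28],[180,0,-125]))
```

```text
(array([-559.5272,  384.0218,  -53.7463]), array([  0.0729,   0.0176, -38.0579]))
```

Request:
apply_moves([
  {"fingers":87,"delta_pos":[-40,27,-20],"angular":[0,0,-4]},
  {"fingers":87,"delta_pos":[-80,55,-50],"angular":[0,0,-8]},
  {"fingers":87,"delta_pos":[-120,82,-54],"angular":[0,0,-12]},
  {"fingers":87,"delta_pos":[-160,110,-54],"angular":[0,0,-16]},
  {"fingers":87,"delta_pos":[-200,137,-54],"angular":[0,0,-20]},
  {"fingers":87,"delta_pos":[-240,165,-54],"angular":[0,0,-24]},
  {"fingers":87,"delta_pos":[-280,192,-54],"angular":[0,0,-28]},
  {"fingers":87,"delta_pos":[-320,220,-54],"angular":[0,0,-32]},
  {"fingers":87,"delta_pos":[-360,247,-54],"angular":[0,0,-36]},
  {"fingers":87,"delta_pos":[-400,275,-54],"angular":[0,0,-38]},
])

```text
clock: 1.15
tool_pos: [0.5, -0.2642, 0.2807]
orientation: [-180.0, 0.0, -124.9]
force: [1.0, -0.4, -0.0]
opening: 0.0871
gripper_force: 0.0
```

Run:
```python
from h import *
print(delta([.62,-.115,.28],[180,0,-125]))
```

```text
(array([-190.9581,  -13.0815,    0.6788]), array([-0.0094,  0.0062,  0.11  ]))
```

Request:
apply_moves([
  {"fingers":87,"delta_pos":[-40,-3,0],"angular":[0,0,0]},
  {"fingers":87,"delta_pos":[-80,-6,0],"angular":[0,0,0]},
  {"fingers":87,"delta_pos":[-120,-9,0],"angular":[0,0,0]},
  {"fingers":87,"delta_pos":[-160,-12,0],"angular":[0,0,0]},
  {"fingers":87,"delta_pos":[-190,-13,0],"angular":[0,0,0]},
  {"fingers":87,"delta_pos":[-190,-13,0],"angular":[0,0,0]},
  {"fingers":87,"delta_pos":[-190,-13,0],"angular":[0,0,0]},
])

```text
clock: 1.85
tool_pos: [0.619, -0.1172, 0.2798]
orientation: [179.9, -0.0, -125.0]
force: [-0.1, -0.3, -0.4]
opening: 0.0868
gripper_force: 0.0
```

Run:
```python
from h import *
snap('wrist','w1'); print(tool()[:3,3])
```

```text
[ 0.6187 -0.1179  0.2801]
```

View pics/w1.png

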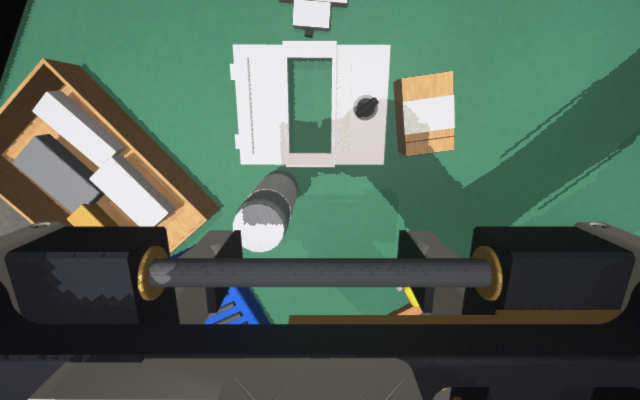

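The wrist view shows the cover from (234,45) to (390,164), tabs at left (234,71) and (237,141). The ridge spans columns 284–337 and the wing is near (366,107), partly turned. The can is at (262,228), the carton at (427,112).

Run:
```python
import cv2
im=cv2.imread('pics/w1.png')[30:175,220:400]
cv2.imwrite('pics/w1c.png',cv2.resize(im,None,fx=4,fy=4,interpolation=cv2.INTER_CUBIC))
```

```text
(no output)
```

View pics/w1c.png

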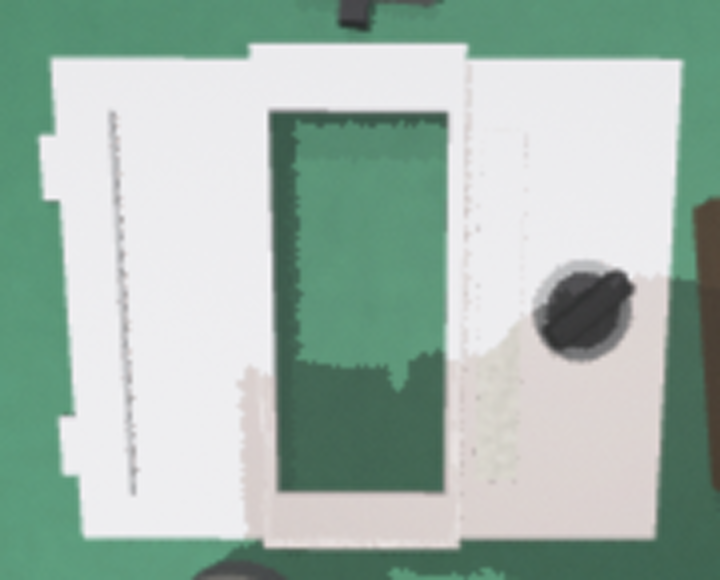

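The crop shows the ridge corners (249,44)–(461,548) and window corners (268,111)–(445,492). The wing runs from (551,340) to (627,282), about half-turned.

```bash
cat > fit.py <<'E'
from h import *
from scipy.optimize import least_squares
def fit(c,P,uv,x0,free_z=False):
    P=np.array(P,float)/1000; uv=np.array(uv,float)
    def f(q):
        W=Rn.from_euler('z',q[2]).apply(P)+[q[0],q[1],q[3] if free_z else 0]
        return (proj(c,W)-uv).ravel()
    s=least_squares(f,x0,loss='soft_l1'); print(s.x,np.degrees(s.x[2])); print(s.fun.reshape(-1,2)); return s.x
E
python3 - <<'E'
from fit import *
c=cam('wrist',np.load('pics/w1.npy'))
P=[[32,-75,40],[-32,-75,40],[-32,75,40],[32,75,40],[27,-57,40],[-27,-57,40],[-27,57,40],[27,57,40],[-100,-75,20],[-100,75,20],[96,75,20],[96,-75,20]]
uv=[(249,44),(468,43),(461,548),(264,548),(268,111),(449,111),(445,492),(277,492),(683,60),(655,540),(84,540),(50,58)]
S=lambda a:np.array(a)/4+[219.6,29.6]
for fz in (0,1):
    q=fit(c,P,S(uv),[.575,-.18,-.6,0],fz)
a,b=[onz(c,*S(p),.039) for p in [(551,340),(627,282)]]
print(a,b,(a+b)/2, np.degrees(np.arctan2(*(b-a)[1::-1]))-np.degrees(q[2]))
a=onz(c,*S((580,315)),.023);print(a, q[:2]-.072*np.array([np.cos(q[2]),np.sin(q[2])]))
E
```

```text
[ 0.5855 -0.189  -0.6106  0.    ] -34.98587468686612
[[ 0.0912 -0.1443]
 [-0.2313  0.1698]
 [-0.2517  0.2811]
 [-0.0331  0.2436]
 [ 0.0153 -0.2732]
 [ 0.0899 -0.2223]
 [ 0.0659  0.4534]
 [ 0.1975  0.4195]
 [ 0.031  -0.3327]
 [ 0.2343 -0.1469]
 [-0.2779 -0.2577]
 [ 0.0517 -0.017 ]]
[ 0.5855 -0.1891 -0.6106 -0.0007] -34.98686397209758
[[ 0.1441 -0.0488]
 [-0.2785  0.2662]
 [-0.2933  0.1583]
 [ 0.0066  0.12  ]
 [ 0.0588 -0.2091]
 [ 0.0511 -0.1574]
 [ 0.0302  0.3523]
 [ 0.2321  0.3177]
 [-0.1083 -0.2467]
 [ 0.117  -0.2594]
 [-0.1684 -0.3725]
 [ 0.189   0.0664]]
[ 0.5418 -0.1474  0.039 ] [ 0.5131 -0.1484  0.039 ] [ 0.5275 -0.1479  0.039 ] -142.8999173131221
[ 0.5283 -0.1474  0.023 ] [ 0.5265 -0.1478]
```

The fit residual is about 0.3 px: cover at (0.5855, -0.189), heading -35°, wing at 53° (0.93 rad), so it needs opening first.

Run:
```python
from h import *
print(delta([.527,-.148,.0245],[180,0,-178]))
```

```text
(array([ 77.1292,  57.6246, 255.7134]), array([ 0.0214, -0.053 , 52.9746]))
```

Request:
apply_moves([
  {"fingers":26,"delta_pos":[38,28,0],"angular":[0,0,8]},
  {"fingers":26,"delta_pos":[77,57,0],"angular":[0,0,16]},
  {"fingers":26,"delta_pos":[77,57,40],"angular":[0,0,24]},
  {"fingers":26,"delta_pos":[77,57,80],"angular":[0,0,32]},
  {"fingers":26,"delta_pos":[77,57.5,120],"angular":[0,0,40]},
  {"fingers":26,"delta_pos":[77,57.5,160],"angular":[0,0,48]},
  {"fingers":26,"delta_pos":[77,57.5,190],"angular":[0,0,53]},
  {"fingers":26,"delta_pos":[77,57.5,190],"angular":[0,0,53]},
  {"fingers":26,"delta_pos":[77,57.5,190],"angular":[0,0,53]},
])

```text
clock: 2.8
tool_pos: [0.5276, -0.1488, 0.0914]
orientation: [-180.0, -0.0, -177.9]
force: [0.1, 0.9, 0.6]
opening: 0.0269
gripper_force: 0.0
```

Run:
```python
from h import *
print(delta([.527,-.148,.0245],[180,0,-178]))
```

```text
(array([ 0.5651,  0.8148, 66.8663]), array([-0.031 , -0.0155,  0.0741]))
```

Request:
apply_moves([
  {"fingers":26,"delta_pos":[0.5,0.8,25],"angular":[0,0,0]},
  {"fingers":26,"delta_pos":[0.5,0.8,50],"angular":[0,0,0]},
  {"fingers":26,"delta_pos":[0.5,0.8,66],"angular":[0,0,0]},
  {"fingers":26,"delta_pos":[0.5,0.8,66],"angular":[0,0,0]},
  {"fingers":2,"delta_pos":[0.5,0.8,66],"angular":[0,0,0]},
  {"fingers":2,"delta_pos":[0.5,0.8,66],"angular":[0,0,0]},
  {"fingers":2,"delta_pos":[0.5,0.8,66],"angular":[0,0,0]},
  {"fingers":2,"delta_pos":[0.5,0.8,66],"angular":[0,0,0]},
])

```text
clock: 3.6
tool_pos: [0.5284, -0.1473, 0.0262]
orientation: [-180.0, 0.2, -178.0]
force: [-1.8, -0.1, 8.0]
opening: 0.0085
gripper_force: 29.9
```

Request:
apply_moves([
  {"fingers":2,"delta_pos":[0,0,-1],"angular":[0,0,-7]},
  {"fingers":2,"delta_pos":[0,0,-1],"angular":[0,0,-14]},
  {"fingers":2,"delta_pos":[0,0,-1],"angular":[0,0,-21]},
  {"fingers":2,"delta_pos":[0,0,-1],"angular":[0,0,-28]},
  {"fingers":2,"delta_pos":[0,0,-1],"angular":[0,0,-35]},
  {"fingers":2,"delta_pos":[0,0,-1],"angular":[0,0,-42]},
  {"fingers":2,"delta_pos":[0,0,-1],"angular":[0,0,-49]},
  {"fingers":2,"delta_pos":[0,0,-1],"angular":[0,0,-53]},
  {"fingers":2,"delta_pos":[0,0,-1],"angular":[0,0,-54]},
  {"fingers":2,"delta_pos":[0,0,-1],"angular":[0,0,-54]},
])

```text
clock: 4.6
tool_pos: [0.5267, -0.1468, 0.0262]
orientation: [180.0, 0.0, -124.1]
force: [-3.7, 4.5, 6.8]
opening: 0.0088
gripper_force: 30.0
```

Request:
apply_moves([
  {"fingers":20,"delta_pos":[0,0,0],"angular":[0,0,0]},
  {"fingers":20,"delta_pos":[0,0,0],"angular":[0,0,0]},
  {"fingers":20,"delta_pos":[0,0,0],"angular":[0,0,0]},
  {"fingers":20,"delta_pos":[0,0,-30],"angular":[0,0,0]},
  {"fingers":20,"delta_pos":[0,0,-75],"angular":[0,0,0]},
  {"fingers":87,"delta_pos":[0,0,-120],"angular":[0,0,0]},
  {"fingers":87,"delta_pos":[0,0,-165],"angular":[0,0,0]},
  {"fingers":87,"delta_pos":[0,0,-210],"angular":[0,0,0]},
  {"fingers":87,"delta_pos":[-20,-20,-253],"angular":[0,0,0]},
  {"fingers":87,"delta_pos":[-50,-40,-253],"angular":[0,0,0]},
])

```text
clock: 5.6
tool_pos: [0.591, -0.1294, 0.2868]
orientation: [-179.4, 0.3, -124.1]
force: [0.7, -0.4, 0.9]
opening: 0.0542
gripper_force: 0.0
```

Run:
```python
from h import *
T=np.load('pics/w1.npy'); print(delta(T[:3,3],T[:3,:3]))
```

```text
(array([-25.7435, -16.2858,   7.335 ]), array([-0.6721,  0.3881,  0.8693]))
```

Request:
apply_moves([
  {"fingers":87,"delta_pos":[-22,-16,0],"angular":[0,0,0.9]},
  {"fingers":87,"delta_pos":[-22,-16,0],"angular":[0,0,0.9]},
  {"fingers":87,"delta_pos":[-22,-16,0],"angular":[0,0,0.9]},
  {"fingers":87,"delta_pos":[-22,-16,0],"angular":[0,0,0.9]},
])

```text
clock: 6.0
tool_pos: [0.6133, -0.1192, 0.2783]
orientation: [180.0, -0.0, -125.0]
force: [-0.5, -0.0, 0.6]
opening: 0.0847
gripper_force: 0.0
```

Run:
```python
from fit import *
im,c=snap('wrist','w2'); T1=np.load('pics/w1.npy'); T2=np.load('pics/w2.npy'); print(delta(T1[:3,3],T1[:3,:3],T2))
a=cv2.imread('pics/w1.png',0); b=cv2.imread('pics/w2.png',0)
r=np.s_[20:175,222:396]
W=np.eye(2,3,dtype=np.float32)
cc,W=cv2.findTransformECC(a[r],b[r],W,cv2.MOTION_EUCLIDEAN,(3,200,1e-7)); print(cc,W)
S=lambda a:np.array(a)/4+[219.6,29.6]
P=[[32,-75,40],[-32,-75,40],[-32,75,40],[32,75,40],[27,-57,40],[-27,-57,40],[-27,57,40],[27,57,40],[-100,-75,20],[-100,75,20],[96,75,20],[96,-75,20]]
uv=S([(249,44),(468,43),(461,548),(264,548),(268,111),(449,111),(445,492),(277,492),(683,60),(655,540),(84,540),(50,58)])
uv2=(uv-[222,20])@W[:,:2].T+W[:,2]+[222,20]
q=fit(c,P,uv2,[.585,-.189,-.61,0])
w=proj(c,[[.5267,-.148,.03]])[0]; print(w)
g=b.astype(int); y0,x0=int(w[1])-16,int(w[0])-16; m=g[y0:y0+32,x0:x0+32]
for row in m[::2]: print(' '.join('%3d'%v for v in row[::2]))
```

```text
(array([-4.8858, -3.5956, -1.4829]), array([-0.0376,  0.0204,  0.0114]))
0.9929811972086894 [[ 0.9999  0.0115 -4.3734]
 [-0.0115  0.9999  4.2208]]
[ 0.5856 -0.1902 -0.6006  0.    ] -34.40948890129413
[[-0.0588 -0.0285]
 [-0.3181  0.3198]
 [-0.245   0.277 ]
 [-0.0696  0.1439]
 [-0.1195 -0.1788]
 [ 0.004  -0.0954]
 [ 0.0591  0.459 ]
 [ 0.1528  0.3502]
 [ 0.2395 -0.3189]
 [ 0.4891 -0.214 ]
 [-0.1489 -0.5869]
 [ 0.0931 -0.0982]]
[363.5526 111.0135]
236 236 237 237 236 237 237 237 237 237 237 236 237 237 236 237
237 237 237 237 237 235 225 177 125 140 193 236 237 237 237 237
235 237 238 237 220 193 148  63  80  75  90 201 235 236 235 233
236 237 237 221 190 178  75  62  82  75  81 175 169 217 216 216
237 237 233 191 178  96  61  61  78  62  57  97 121 185 215 215
226 237 202 185  91  83  56  54  59  57  56  66 115 137 214 214
237 235 192 174  63  63  53  53  60  57  54  61  95 126 208 215
237 232 134  76  61  61  52  54  59  58  54  60  82 126 208 215
223 210 119  82  60  61  51  53  58  58  55  60  91 125 208 215
218 212 128 113  60  59  51  53  58  58  56  60 113 133 214 213
214 214 139 117  63  60  51  54  59  56  56  84 119 184 214 215
216 216 206 119 113  65  50  54  59  58  71 118 135 209 214 215
214 216 214 159 124 116  61  53  58  56  94 133 208 215 215 214
215 214 215 215 205 140  91  62  59  68 164 213 215 215 215 215
214 215 214 214 215 215 194 187 185 192 215 215 215 215 215 215
215 215 214 215 215 214 213 212 213 213 215 214 215 214 214 214
```

The wing is now along the cover's y axis (open) and the cover barely moved: (0.5856, -0.1902), -34.4°. Next, the box.

Run:
```python
from h import *
print(delta([.587,.335,.30],[180,0,-90]))
```

```text
(array([-357.1944,  281.8148,  -21.4136]), array([  0.0072,  -0.0069, -34.9691]))
```

Request:
apply_moves([
  {"fingers":87,"delta_pos":[-38,30,-21],"angular":[0,0,-4]},
  {"fingers":87,"delta_pos":[-76,60,-21],"angular":[0,0,-8]},
  {"fingers":87,"delta_pos":[-114,90,-21],"angular":[0,0,-12]},
  {"fingers":87,"delta_pos":[-152,120,-21],"angular":[0,0,-16]},
  {"fingers":87,"delta_pos":[-190,150,-21],"angular":[0,0,-20]},
  {"fingers":87,"delta_pos":[-228,180,-21],"angular":[0,0,-24]},
  {"fingers":87,"delta_pos":[-266,210,-21],"angular":[0,0,-28]},
  {"fingers":87,"delta_pos":[-304,240,-21],"angular":[0,0,-32]},
  {"fingers":87,"delta_pos":[-342,270,-21],"angular":[0,0,-35]},
  {"fingers":87,"delta_pos":[-356,281,-21],"angular":[0,0,-35]},
])

```text
clock: 7.05
tool_pos: [0.5865, 0.3372, 0.2993]
orientation: [180.0, 0.0, -89.7]
force: [0.4, -0.3, -0.8]
opening: 0.0869
gripper_force: 0.0
```

Request:
apply_moves([
  {"fingers":87,"delta_pos":[0,0,0],"angular":[0,0,0]},
  {"fingers":87,"delta_pos":[0,0,0],"angular":[0,0,0]},
  {"fingers":87,"delta_pos":[0,0,0],"angular":[0,0,0]},
])

```text
clock: 7.35
tool_pos: [0.5877, 0.3324, 0.3001]
orientation: [-180.0, 0.0, -90.0]
force: [-0.5, -1.2, -0.2]
opening: 0.0872
gripper_force: 0.0
```

Run:
```python
from h import *
snap('wrist','b1'); print(tool())
im=cv2.imread('pics/b1.png')[0:225,180:460]
cv2.imwrite('pics/b1c.png',cv2.resize(im,None,fx=2.6,fy=2.6,interpolation=cv2.INTER_CUBIC))
```

```text
[[-0.0008 -1.      0.0005  0.5877]
 [-1.      0.0008  0.0003  0.3324]
 [-0.0003 -0.0005 -1.      0.3002]
 [ 0.      0.      0.      1.    ]]
```

View pics/b1c.png

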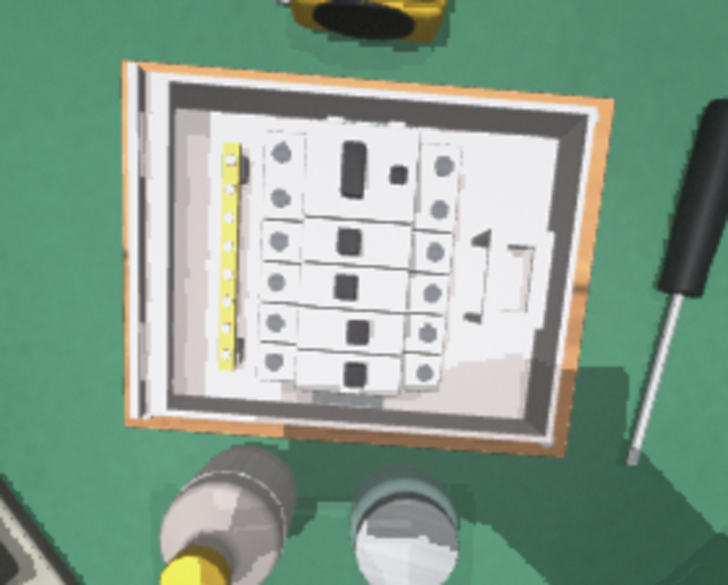

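The crop shows the box with the slotted back wall at left (columns 128–147), the front rim corners at (597,107) and (551,446), and the nose corners at (307,124), (420,130), (296,382), (398,393). Tape, driver, glue and jar are around it.

Run:
```python
from fit import *
c=cam('wrist',np.load('pics/b1.npy'))
P=[[23.5,-53.4,113.5],[-21.5,-53.4,113.5],[23.5,53.4,113.5],[-21.5,53.4,113.5],[-100,-75,72],[-100,75,72],[102,-75,85],[102,75,85],[98,-75,85],[98,75,85],[43.5,-53.4,85],[-41.5,-53.4,85],[43.5,53.4,85],[-41.5,53.4,85],[-86,-21,83.5],[-86,21,83.5]]
uv=np.array([(307,124),(420,130),(296,382),(398,393),(597,107),(551,446),(128,63),(131,415),(140,66),(147,417),(265,130),(462,145),(257,379),(437,390),(551,233),(540,328)])/2.6+[179.7,-.3]
for fz in (0,1): q=fit(c,P,uv,[.587,.255,0,0],fz)
B=[[125,-93,12],[-125,-93,12],[-125,93,12],[125,93,12]]
print((proj(c,Rn.from_euler('z',q[2]).apply(np.array(B)/1000)+[q[0],q[1],0])-[179.7,-.3])*2.6)
```

```text
[ 0.5919  0.2491 -0.0714  0.    ] -4.090279903856512
[[ 0.0588 -2.0539]
 [ 0.4703 -0.9217]
 [-0.7639  3.5078]
 [ 0.267   2.1715]
 [ 0.1103 -0.0209]
 [ 0.2017 -0.9083]
 [-0.3474 -0.3961]
 [-0.6259  1.2301]
 [-1.2746 -1.257 ]
 [-3.4843  0.6948]
 [-0.033  -0.3303]
 [ 0.4031 -0.1496]
 [-0.3921  0.6901]
 [ 0.7759  1.5332]
 [ 1.5579 -0.222 ]
 [ 1.0097  0.5783]]
[ 0.592   0.2485 -0.0703 -0.0051] -4.025921205834694
[[ 0.2694 -1.5293]
 [ 0.0232 -0.5033]
 [-0.3942  2.5423]
 [ 0.0817  1.1237]
 [-1.2168  0.3776]
 [-0.6486 -2.1076]
 [ 0.8134  0.4941]
 [ 0.5388  0.2856]
 [-0.1668 -0.3757]
 [-2.362  -0.2562]
 [ 0.3867  0.1187]
 [-0.2285  0.1232]
 [ 0.1386 -0.1357]
 [ 0.4077  0.5676]
 [ 0.5083 -0.4526]
 [ 0.0927 -0.1263]]
[[121.9992  58.363 ]
 [617.9439  97.1688]
 [567.1967 457.7701]
 [125.2855 426.9927]]
```

Run:
```python
from fit import *
c=cam('wrist',np.load('pics/b1.npy'))
P=[[-100,-75,72],[-100,75,72],[102,-75,85],[102,75,85],[98,-75,85],[43.5,-53.4,85],[-41.5,-53.4,85],[43.5,53.4,85],[-41.5,53.4,85],[-86,-21,83.5],[-86,21,83.5]]
uv=np.array([(597,107),(551,446),(128,63),(131,415),(140,66),(265,130),(462,145),(257,379),(437,390),(551,233),(540,328)])/2.6+[179.7,-.3]
fit(c,P,uv,[.587,.255,0,0])
print(delta([.5856,-.1902,.28],[180,0,-124.4]))
```

```text
[ 0.592   0.2491 -0.0721  0.    ] -4.133114221996228
[[ 0.0372  0.1031]
 [ 0.05   -0.8146]
 [-0.4065 -0.4186]
 [-0.7712  1.2055]
 [-1.3337 -1.2765]
 [-0.1061 -0.3102]
 [ 0.3231 -0.0679]
 [-0.526   0.7024]
 [ 0.6368  1.5981]
 [ 1.4533 -0.116 ]
 [ 0.8825  0.6759]]
(array([522.5805,   1.7138,  20.0008]), array([-0.0212,  0.0243, 34.3529]))
```

Box is at (0.592, 0.249), -4.1°. Returning to grasp the cover's ridge.

Request:
apply_moves([
  {"fingers":78,"delta_pos":[48,0,2],"angular":[0,0,4]},
  {"fingers":78,"delta_pos":[96,0,5],"angular":[0,0,8]},
  {"fingers":78,"delta_pos":[144,0,10],"angular":[0,0,12]},
  {"fingers":78,"delta_pos":[192,0,15],"angular":[0,0,16]},
  {"fingers":78,"delta_pos":[240,1,20],"angular":[0,0,20]},
  {"fingers":78,"delta_pos":[288,1,20],"angular":[0,0,24]},
  {"fingers":78,"delta_pos":[336,1,20],"angular":[0,0,28]},
  {"fingers":78,"delta_pos":[384,1,20],"angular":[0,0,32]},
  {"fingers":78,"delta_pos":[432,1,20],"angular":[0,0,34]},
  {"fingers":78,"delta_pos":[480,1,20],"angular":[0,0,34]},
])

```text
clock: 8.4
tool_pos: [0.5859, -0.1492, 0.2804]
orientation: [-179.9, 0.0, -124.1]
force: [0.7, 0.9, -0.4]
opening: 0.0777
gripper_force: 0.0
```

Request:
apply_moves([
  {"fingers":78,"delta_pos":[30,25,0],"angular":[0,0,0.4]},
  {"fingers":78,"delta_pos":[30,25,0],"angular":[0,0,0.4]},
  {"fingers":78,"delta_pos":[30,25,0],"angular":[0,0,0.4]},
])

```text
clock: 8.7
tool_pos: [0.5484, -0.1585, 0.2805]
orientation: [-179.9, 0.1, -124.5]
force: [-0.1, 0.8, 0.4]
opening: 0.0777
gripper_force: 0.0
```

Run:
```python
from h import *
print(tool()[:3,3],delta([.5856,-.1902,.10],[180,0,-124.4]))
```

```text
[ 0.5484 -0.1585  0.2805] (array([  5.2584, -48.341 , 180.5844]), array([-0.0785,  0.0541, -0.1004]))
```

Request:
apply_moves([
  {"fingers":78,"delta_pos":[5.3,-30,0],"angular":[0,0,0]},
  {"fingers":78,"delta_pos":[5.3,-48.3,20],"angular":[0,0,0]},
  {"fingers":78,"delta_pos":[5.3,-48.3,60],"angular":[0,0,0]},
  {"fingers":78,"delta_pos":[5.3,-48.3,100],"angular":[0,0,0]},
  {"fingers":78,"delta_pos":[5.3,-48.3,140],"angular":[0,0,0]},
  {"fingers":78,"delta_pos":[5.3,-48.3,180],"angular":[0,0,0]},
  {"fingers":78,"delta_pos":[5.3,-48.3,195],"angular":[0,0,0]},
  {"fingers":78,"delta_pos":[5.3,-48.3,195],"angular":[0,0,0]},
  {"fingers":78,"delta_pos":[5.3,-48.3,195],"angular":[0,0,0]},
])

```text
clock: 9.6
tool_pos: [0.5872, -0.1885, 0.0852]
orientation: [-180.0, 0.0, -124.3]
force: [-0.4, -0.4, 0.4]
opening: 0.0784
gripper_force: 0.0
```

Run:
```python
from h import *
print(tool()[:3,3],delta([.5856,-.1902,.023],[180,0,-124.4]))
```

```text
[ 0.5872 -0.1885  0.0852] (array([ 2.3052,  0.4503, 62.2307]), array([-0.0471,  0.0017,  0.0943]))
```

Request:
apply_moves([
  {"fingers":78,"delta_pos":[2.3,0.5,30],"angular":[0,0,0]},
  {"fingers":78,"delta_pos":[2.3,0.5,50],"angular":[0,0,0]},
  {"fingers":78,"delta_pos":[2.3,0.5,61.5],"angular":[0,0,0]},
  {"fingers":78,"delta_pos":[2.3,0.5,61.5],"angular":[0,0,0]},
  {"fingers":50,"delta_pos":[2.3,0.5,61.5],"angular":[0,0,0]},
  {"fingers":50,"delta_pos":[2.3,0.5,61.5],"angular":[0,0,0]},
  {"fingers":50,"delta_pos":[2.3,0.5,61.5],"angular":[0,0,0]},
  {"fingers":50,"delta_pos":[2.3,0.5,61.5],"angular":[0,0,0]},
  {"fingers":50,"delta_pos":[2.3,0.5,61.5],"angular":[0,0,0]},
])

```text
clock: 10.5
tool_pos: [0.5852, -0.1902, 0.0244]
orientation: [-179.9, 0.0, -124.3]
force: [-2.0, 2.0, 6.2]
opening: 0.0634
gripper_force: 30.0
```

Run:
```python
from h import *
T=tool();np.save('grip.npy',T);o=ctrl.get_obs();print(T,o['force'],o['opening'],o['gripper_force']); print(delta([.5856,-.1902,.023],[180,0,-124.4]))
```

```text
[[-0.5641 -0.8257  0.0017  0.5852]
 [-0.8257  0.5641 -0.0001 -0.1902]
 [-0.0008 -0.0014 -1.      0.0244]
 [ 0.      0.      0.      1.    ]] [-1.9654  1.9504  6.2113] 0.06335982902813529 30.004398822784424
(array([-0.2155, -0.3209,  1.4315]), array([-0.0825,  0.0487,  0.0635]))
```

Request:
apply_moves([
  {"fingers":50,"delta_pos":[0,0,-10],"angular":[0,0,0]},
  {"fingers":50,"delta_pos":[0,0,-30],"angular":[0,0,0]},
  {"fingers":50,"delta_pos":[0,0,-60],"angular":[0,0,0]},
  {"fingers":50,"delta_pos":[0,0,-90],"angular":[0,0,0]},
  {"fingers":50,"delta_pos":[0,0,-120],"angular":[0,0,0]},
  {"fingers":50,"delta_pos":[0,0,-150],"angular":[0,0,0]},
  {"fingers":50,"delta_pos":[0,0,-180],"angular":[0,0,0]},
  {"fingers":50,"delta_pos":[0,0,-210],"angular":[0,0,0]},
  {"fingers":50,"delta_pos":[0,0,-225],"angular":[0,0,0]},
  {"fingers":50,"delta_pos":[0,0,-225],"angular":[0,0,0]},
])

```text
clock: 11.5
tool_pos: [0.5855, -0.1905, 0.2513]
orientation: [-179.8, 0.1, -124.3]
force: [0.5, 0.2, -3.0]
opening: 0.0637
gripper_force: 30.0
```

```bash
cat > tgt.py <<'E'
from h import *
BOX=np.array([.592,.249,0]); PHI=-4.12
RB=Rn.from_euler('z',PHI,degrees=True).as_matrix()
RCT=np.array([[0,-1,0],[-1,0,0],[0,0,-1.]])  # tool axes in cover frame (columns)
ZG=24.4
def target(tx,tz,th,ty=0):
    Rc=Rn.from_euler('y',th).as_matrix()
    p=np.array([tx,ty,tz])+Rc@(np.array([0,0,ZG])-[105,0,4.75])
    return BOX+RB@p/1000, RB@Rc@RCT
def go(tx,tz,th,ty=0,T=None):
    d=delta(*target(tx,tz,th,ty),T=T); print((tx,tz,th),d[0].round(1),d[1].round(2)); return d
def where(T=None):
    T=tool() if T is None else T; R=RB.T@T[:3,:3]@RCT.T; p=RB.T@(T[:3,3]-BOX)*1000
    tip=p+R@(np.array([105,0,4.75])-[0,0,ZG]); front=p+R@(np.array([-100,0,0])-[0,0,ZG])
    print('tip',tip.round(1),'front',front.round(1),'rotvec',Rn.from_matrix(R).as_rotvec().round(3))
E
python3 - <<'E'
from tgt import *
o=ctrl.get_obs();print(o['opening'],o['force'],o['gripper_force'],o['moment']);where()
print(target(104-56,77.5+80.5,.35)); go(104-56,77.5+80.5,.35)
E
```

```text
0.06369273440934393 [ 0.4629  0.2366 -3.0493] 29.998754560947418 [ 0.0343  0.0053 -0.0429]
tip [ 115.9 -491.7  232.1] front [ -61.2 -388.5  226.4] rotvec [ 0.001 -0.005 -0.528]
(array([0.5482, 0.2522, 0.2125]), array([[-0.0718, -0.9369, -0.342 ],
       [-0.9974,  0.0675,  0.0246],
       [ 0.    ,  0.3429, -0.9394]]))
(48, 158.0, 0.35) [-344.3  280.7   38.4] [-19.86   5.36 -29.91]
```

Request:
apply_moves([
  {"fingers":50,"delta_pos":[-20,16,0],"angular":[-1,0.3,-1.5]},
  {"fingers":50,"delta_pos":[-52,42,0],"angular":[-3,0.8,-4.5]},
  {"fingers":50,"delta_pos":[-86,70,0],"angular":[-5,1.3,-7.5]},
  {"fingers":50,"delta_pos":[-120,98,0],"angular":[-7,1.9,-10.5]},
  {"fingers":50,"delta_pos":[-154,126,0],"angular":[-9,2.4,-13.5]},
  {"fingers":50,"delta_pos":[-188,154,0],"angular":[-11,3,-16.5]},
  {"fingers":50,"delta_pos":[-222,182,0],"angular":[-13,3.5,-19.5]},
  {"fingers":50,"delta_pos":[-256,210,0],"angular":[-15,4,-22.5]},
  {"fingers":50,"delta_pos":[-290,238,5],"angular":[-17,4.6,-25.5]},
  {"fingers":50,"delta_pos":[-318,260,10],"angular":[-19,5.1,-28.5]},
])

```text
clock: 12.5
tool_pos: [0.5484, 0.2212, 0.2367]
orientation: [160.4, -0.2, -95.4]
force: [0.4, -0.9, -3.7]
opening: 0.064
gripper_force: 30.0
```

Run:
```python
from tgt import *
where(); go(104-56,77.5+80.5,.35)
```

```text
tip [ 50.8 -33.1 183. ] front [-143.9  -28.6  247.3] rotvec [ 0.     0.342 -0.022]
(48, 158.0, 0.35) [-30.9  -5.2  23.8] [-0.44  0.23 -1.26]
```

Request:
apply_moves([
  {"fingers":50,"delta_pos":[-18,-3,8],"angular":[-0.4,0.2,-1]},
  {"fingers":50,"delta_pos":[-30,-5,18],"angular":[-0.4,0.2,-1.3]},
  {"fingers":50,"delta_pos":[-30.5,-5,24],"angular":[-0.4,0.2,-1.3]},
  {"fingers":50,"delta_pos":[-30.5,-5,24],"angular":[-0.4,0.2,-1.3]},
  {"fingers":50,"delta_pos":[-30.5,-5,24],"angular":[-0.4,0.2,-1.3]},
])

```text
clock: 13.0
tool_pos: [0.5491, 0.2483, 0.214]
orientation: [160.2, 0.0, -94.3]
force: [0.8, 0.5, -3.1]
opening: 0.0637
gripper_force: 30.0
```

Run:
```python
from tgt import *
where()
u=np.array([np.cos(.35),-np.sin(.35)]); t=np.array([104,77.7])
for s in (60,40,16): go(*(t-s*u),.35)
for n in ('scene','side'):
    im=ctrl.snapshot(n); cv2.imwrite(f'pics/{n}1.png',im[:,:,::-1])
a=cv2.imread('pics/side1.png')[150:370,160:380]; b=cv2.imread('pics/scene1.png')[150:330,300:450]
a=cv2.resize(a,(440,440),interpolation=cv2.INTER_CUBIC); b=cv2.resize(b,(350,440),interpolation=cv2.INTER_CUBIC)
cv2.imwrite('pics/pre.png',np.hstack([a,b]))
```

```text
tip [ 49.4  -4.1 159.9] front [-145.1   -3.4  225. ] rotvec [ 0.001  0.346 -0.003]
(np.float64(47.637637229157264), np.float64(98.27386844732709), 0.35) [ -3.8 -19.4  58.2] [-0.21  0.08 -0.18]
(np.float64(66.42509148610485), np.float64(91.41591229821806), 0.35) [ -3.8 -39.4  58.2] [-0.21  0.08 -0.18]
(np.float64(88.97003659444194), np.float64(83.18636491928723), 0.35) [ -3.9 -63.4  58.3] [-0.21  0.08 -0.18]
```

View pics/pre.png

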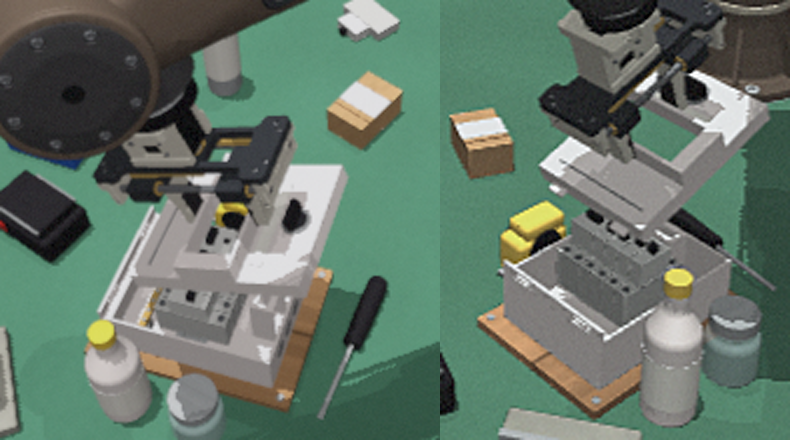

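The cover is held level across and tilted front-up above the box, with its tabs towards the slotted wall. Nothing is in the way. I'll pass further back first, then come down to just in front of the slots.

Request:
apply_moves([
  {"fingers":50,"delta_pos":[-3.9,-20,0],"angular":[-0.2,0,-0.2]},
  {"fingers":50,"delta_pos":[-3.9,-45,0],"angular":[-0.2,0,-0.2]},
  {"fingers":50,"delta_pos":[-3.9,-59,5],"angular":[-0.2,0,-0.2]},
  {"fingers":50,"delta_pos":[-3.9,-59.4,20],"angular":[-0.2,0,-0.2]},
  {"fingers":50,"delta_pos":[-3.9,-59.4,35],"angular":[-0.2,0,-0.2]},
  {"fingers":50,"delta_pos":[-3.9,-59.4,48],"angular":[-0.2,0,-0.2]},
  {"fingers":50,"delta_pos":[-3.9,-59.4,55],"angular":[-0.2,0,-0.2]},
  {"fingers":50,"delta_pos":[-3.9,-59.4,58],"angular":[-0.2,0,-0.2]},
  {"fingers":50,"delta_pos":[-3.9,-59.4,58],"angular":[-0.2,0,-0.2]},
  {"fingers":50,"delta_pos":[-3.9,-59.4,58],"angular":[-0.2,0,-0.2]},
])

```text
clock: 14.1
tool_pos: [0.5858, 0.251, 0.1396]
orientation: [160.0, 0.1, -94.0]
force: [0.3, -1.2, -3.1]
opening: 0.0636
gripper_force: 30.0
```

Run:
```python
from tgt import *
where()
u=np.array([np.cos(.35),-np.sin(.35)]); t=np.array([104,77.7])
for s in (20,0): go(*(t-s*u),.35)
```

```text
tip [85.7  1.8 85.3] front [-108.6    1.4  150.9] rotvec [0.002 0.349 0.002]
(np.float64(85.21254574305243), np.float64(84.55795614910903), 0.35) [1.5 0.2 0.7] [-0.05  0.1   0.12]
(np.float64(104.0), np.float64(77.7), 0.35) [  1.6 -19.8   0.7] [-0.05  0.1   0.12]
```

Request:
apply_moves([
  {"fingers":50,"delta_pos":[1.6,-4,0.7],"angular":[0,0.1,0.1]},
  {"fingers":50,"delta_pos":[1.6,-8,0.7],"angular":[0,0.1,0.1]},
  {"fingers":50,"delta_pos":[1.6,-11,0.7],"angular":[0,0.1,0.1]},
  {"fingers":50,"delta_pos":[1.6,-13,0.7],"angular":[0,0.1,0.1]},
  {"fingers":50,"delta_pos":[1.6,-15,0.7],"angular":[0,0.1,0.1]},
  {"fingers":50,"delta_pos":[1.6,-15,0.7],"angular":[0,0.1,0.1]},
  {"fingers":50,"delta_pos":[1.6,-15,0.7],"angular":[0,0.1,0.1]},
])

```text
clock: 14.8
tool_pos: [0.5991, 0.2483, 0.133]
orientation: [159.9, -0.0, -94.1]
force: [-1.1, 1.0, -2.5]
opening: 0.0637
gripper_force: 30.0
```

Run:
```python
from tgt import *
where(); print(ctrl.get_obs()['force'],ctrl.get_obs()['moment'])
go(104,77.7,.35)
```

```text
tip [99.  -0.3 78.5] front [-95.2  -0.2 144.4] rotvec [-0.    0.35 -0.  ]
[-1.1285  1.0081 -2.5269] [-0.0691 -1.4505  0.0514]
(104, 77.7, 0.35) [-0.2 -5.  -0.9] [ 0.02 -0.02 -0.01]
```

Request:
apply_moves([
  {"fingers":50,"delta_pos":[0,-1.5,-0.9],"angular":[0,0,0]},
  {"fingers":50,"delta_pos":[0,-3,-0.9],"angular":[0,0,0]},
  {"fingers":50,"delta_pos":[0,-4.5,-0.9],"angular":[0,0,0]},
  {"fingers":50,"delta_pos":[0,-5.3,-0.9],"angular":[0,0,0]},
  {"fingers":50,"delta_pos":[0,-5.3,-0.9],"angular":[0,0,0]},
  {"fingers":50,"delta_pos":[0,-5.3,-0.9],"angular":[0,0,0]},
])

```text
clock: 15.4
tool_pos: [0.6036, 0.2479, 0.1324]
orientation: [159.9, -0.0, -94.1]
force: [-4.6, 0.7, -0.3]
opening: 0.0637
gripper_force: 30.0
```

Run:
```python
from tgt import *
where(); print(ctrl.get_obs()['force'],ctrl.get_obs()['moment'])
go(104,77.7,.35)
for n in ('scene','side'):
    im=ctrl.snapshot(n); cv2.imwrite(f'pics/{n}2.png',im[:,:,::-1])
a=cv2.imread('pics/side2.png')[230:340,200:310]; b=cv2.imread('pics/scene2.png')[215:315,310:410]
cv2.imwrite('pics/hook.png',cv2.resize(np.hstack([cv2.resize(a,(400,400),interpolation=cv2.INTER_CUBIC),cv2.resize(b,(400,400),interpolation=cv2.INTER_CUBIC)]),(800,400)))
```

```text
tip [103.5  -0.3  77.8] front [-90.6  -0.3 143.9] rotvec [-0.001  0.351  0.   ]
[-4.5625  0.6923 -0.3247] [0.1389 0.7209 0.0601]
(104, 77.7, 0.35) [-0.3 -0.5  0.1] [ 0.08 -0.04  0.01]
```

View pics/hook.png

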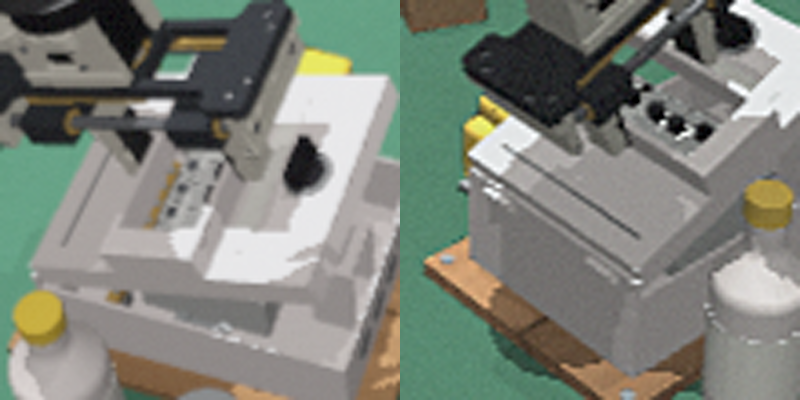

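The picture shows the cover's back edge snug against the slotted wall with the front raised. The tip estimate is 103.5 mm with only 4.6 N, so the tabs are in. Swinging down in steps.

Run:
```python
from tgt import *
where()
for th in (.32,.29,.26,.23,.20,.17,.14,.11,.08): go(103.8+(.35-th)*2,77.4,th)
```

```text
tip [103.5  -0.3  77.8] front [-90.6  -0.3 143.9] rotvec [-0.001  0.351  0.   ]
(103.86, 77.4, 0.32) [-0.3  0.1  3.6] [ 1.8  -0.04  0.01]
(103.92, 77.4, 0.29) [-0.3  0.5  6.7] [ 3.52 -0.04  0.01]
(103.98, 77.4, 0.26) [-0.3  0.8  9.9] [ 5.24 -0.04  0.01]
(104.03999999999999, 77.4, 0.23) [-0.3  1.  13.1] [ 6.96 -0.04  0.01]
(104.1, 77.4, 0.2) [-0.3  1.1 16.2] [ 8.68 -0.04  0.01]
(104.16, 77.4, 0.17) [-0.3  1.1 19.4] [10.39 -0.04  0.01]
(104.22, 77.4, 0.14) [-0.3  1.  22.6] [12.11 -0.04  0.02]
(104.28, 77.4, 0.11) [-0.3  0.8 25.8] [13.83 -0.04  0.02]
(104.34, 77.4, 0.08) [-0.3  0.5 29. ] [15.55 -0.04  0.02]
```

Request:
apply_moves([
  {"fingers":50,"delta_pos":[-0.3,0.1,3.6],"angular":[1.8,0,0]},
  {"fingers":50,"delta_pos":[-0.3,0.5,6.7],"angular":[3.5,0,0]},
  {"fingers":50,"delta_pos":[-0.3,0.8,9.9],"angular":[5.2,0,0]},
  {"fingers":50,"delta_pos":[-0.3,1.0,13.1],"angular":[7.0,0,0]},
  {"fingers":50,"delta_pos":[-0.3,1.1,16.2],"angular":[8.7,0,0]},
  {"fingers":50,"delta_pos":[-0.3,1.1,16.2],"angular":[8.7,0,0]},
  {"fingers":50,"delta_pos":[-0.3,1.1,16.2],"angular":[8.7,0,0]},
])

```text
clock: 16.2
tool_pos: [0.5972, 0.2487, 0.1178]
orientation: [168.6, -0.0, -94.1]
force: [-6.2, 0.9, 1.2]
opening: 0.0638
gripper_force: 30.0
```

Run:
```python
from tgt import *
o=ctrl.get_obs();where();print(o['force'],o['moment'],o['opening'])
for th in (.17,.14,.11,.08,.05,.03): go(103.8+(.35-th)*2,77.2,th)
```

```text
tip [104.3   0.1  77.7] front [-97.6  -0.  113.7] rotvec [-0.001  0.199  0.001]
[-6.1918  0.9438  1.1804] [0.1262 1.6197 0.0883] 0.06379321999469832
(104.16, 77.2, 0.17) [0.  0.5 3.6] [ 1.69 -0.04  0.03]
(104.22, 77.2, 0.14) [0.  0.9 6.8] [ 3.41 -0.04  0.03]
(104.28, 77.2, 0.11) [ 0.   1.2 10. ] [ 5.13 -0.04  0.03]
(104.34, 77.2, 0.08) [ 0.   1.4 13.1] [ 6.85 -0.04  0.03]
(104.39999999999999, 77.2, 0.05) [ 0.   1.5 16.3] [ 8.57 -0.04  0.03]
(104.44, 77.2, 0.03) [ 0.   1.5 18.5] [ 9.71 -0.03  0.03]
```

Request:
apply_moves([
  {"fingers":50,"delta_pos":[0,1.0,3.6],"angular":[1.7,0,0]},
  {"fingers":50,"delta_pos":[0,1.4,6.8],"angular":[3.4,0,0]},
  {"fingers":50,"delta_pos":[0,1.7,10],"angular":[5.1,0,0]},
  {"fingers":50,"delta_pos":[0,1.9,13.1],"angular":[6.8,0,0]},
  {"fingers":50,"delta_pos":[0,1.9,13.1],"angular":[6.8,0,0]},
  {"fingers":50,"delta_pos":[0,1.9,13.1],"angular":[6.8,0,0]},
])

```text
clock: 16.8
tool_pos: [0.5938, 0.249, 0.1049]
orientation: [175.4, -0.0, -94.1]
force: [-1.6, -0.3, -2.2]
opening: 0.0641
gripper_force: 30.0
```

Run:
```python
from tgt import *
o=ctrl.get_obs();where();print(o['force'],o['moment'],o['opening'])
for th in (.06,.04,.02,0): go(104.4,76.9,th)
```

```text
tip [104.9   0.2  76.9] front [-99.8   0.2  88.6] rotvec [-0.    0.08  0.  ]
[-1.6459 -0.2722 -2.2346] [0.0909 0.3491 0.0369] 0.06413117140919078
(104.4, 76.9, 0.06) [0.2 0.9 2.2] [ 1.16 -0.02  0.  ]
(104.4, 76.9, 0.04) [0.2 1.2 4.3] [ 2.31 -0.02  0.  ]
(104.4, 76.9, 0.02) [0.2 1.5 6.4] [ 3.45 -0.02  0.  ]
(104.4, 76.9, 0) [0.2 1.7 8.5] [ 4.6  -0.02  0.01]
```

Request:
apply_moves([
  {"fingers":50,"delta_pos":[0,0.2,2.2],"angular":[1.2,0,0]},
  {"fingers":50,"delta_pos":[0,0.4,4.3],"angular":[2.3,0,0]},
  {"fingers":50,"delta_pos":[0,0.7,6.4],"angular":[3.45,0,0]},
  {"fingers":50,"delta_pos":[0,0.9,8.5],"angular":[4.6,0,0]},
  {"fingers":50,"delta_pos":[0,0.9,8.7],"angular":[4.6,0,0]},
  {"fingers":50,"delta_pos":[0,0.9,8.7],"angular":[4.6,0,0]},
  {"fingers":50,"delta_pos":[0,0.9,8.7],"angular":[4.6,0,0]},
])

```text
clock: 17.5
tool_pos: [0.5923, 0.2492, 0.0965]
orientation: [-180.0, -0.0, -94.1]
force: [-1.3, -0.2, 0.2]
opening: 0.0637
gripper_force: 30.0
```

Run:
```python
from tgt import *
o=ctrl.get_obs();where();print(o['force'],o['moment'],o['opening'])
go(105,76.75,0)
```

```text
tip [105.3   0.2  76.9] front [-99.7   0.2  72.1] rotvec [-0. -0. -0.]
[-1.3484 -0.1786  0.1796] [0.0831 0.607  0.0375] 0.06370920750388759
(105, 76.75, 0) [0.2 0.3 0.1] [-0.02 -0.01 -0.02]
```

Request:
apply_moves([
  {"fingers":50,"delta_pos":[0,0,0.4],"angular":[0,0,0]},
  {"fingers":50,"delta_pos":[0,0,0.8],"angular":[0,0,0]},
  {"fingers":50,"delta_pos":[0,0,0.8],"angular":[0,0,0]},
  {"fingers":50,"delta_pos":[0,0,0.8],"angular":[0,0,0]},
])

```text
clock: 17.9
tool_pos: [0.5923, 0.2492, 0.0965]
orientation: [-179.9, 0.0, -94.1]
force: [-2.0, 0.2, 5.7]
opening: 0.0638
gripper_force: 30.0
```

Run:
```python
from tgt import *
o=ctrl.get_obs();where();print(o['force'],o['moment'],o['opening'])
```

```text
tip [105.3   0.2  76.9] front [-99.7   0.2  71.9] rotvec [ 0.    -0.001  0.   ]
[-1.9526  0.1714  5.6756] [-0.08    1.338  -0.0405] 0.0637636956785897
```

Request:
apply_moves([
  {"fingers":78,"delta_pos":[0,0,-0.6],"angular":[0,0,0]},
  {"fingers":78,"delta_pos":[0,0,-0.6],"angular":[0,0,0]},
  {"fingers":78,"delta_pos":[0,0,-0.6],"angular":[0,0,0]},
  {"fingers":78,"delta_pos":[0,0,-20],"angular":[0,0,0]},
  {"fingers":78,"delta_pos":[0,0,-45],"angular":[0,0,0]},
  {"fingers":24,"delta_pos":[0,0,-65],"angular":[0,0,0]},
  {"fingers":24,"delta_pos":[0,30,-65],"angular":[0,0,0]},
  {"fingers":24,"delta_pos":[0,60,-65],"angular":[0,0,0]},
  {"fingers":24,"delta_pos":[0,72,-65],"angular":[0,0,0]},
  {"fingers":24,"delta_pos":[0,72,-65],"angular":[0,0,0]},
])

```text
clock: 18.9
tool_pos: [0.5189, 0.2545, 0.1609]
orientation: [-180.0, 0.0, -94.0]
force: [0.5, 0.3, 0.4]
opening: 0.044
gripper_force: 0.0
```

Run:
```python
from tgt import *
p=BOX+RB@[-.0718,.0002,.0985]; print(delta(p,RB@RCT)); print(ctrl.get_obs()['opening'])
im,c=snap('wrist','f1'); cv2.imwrite('pics/f1c.png',cv2.resize(im[:,:,::-1],(640,400)))
```

```text
(array([-0.0071, -1.4711, 62.3769]), array([-0.0463,  0.0069,  0.0771]))
0.04399999918598811
```

View pics/f1c.png

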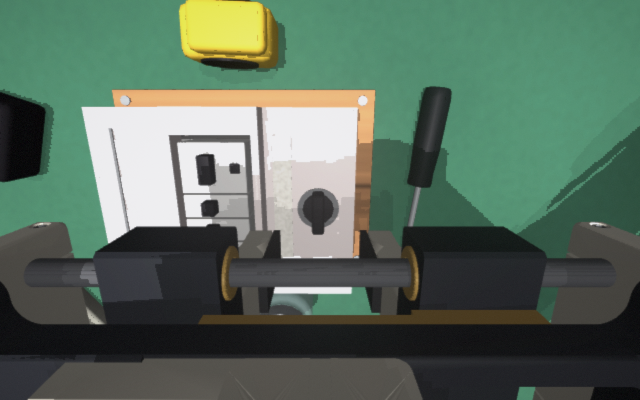

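The cover lies flat with the breakers in its window. The wing is at (318,212), still open and lined up between the fingers.

Request:
apply_moves([
  {"fingers":24,"delta_pos":[0,-1,0],"angular":[0,0,0]},
  {"fingers":24,"delta_pos":[0,-1,0],"angular":[0,0,0]},
  {"fingers":24,"delta_pos":[0,-1,20],"angular":[0,0,0]},
  {"fingers":24,"delta_pos":[0,-1,40],"angular":[0,0,0]},
  {"fingers":24,"delta_pos":[0,-1,55],"angular":[0,0,0]},
  {"fingers":24,"delta_pos":[0,-1,61.5],"angular":[0,0,0]},
  {"fingers":24,"delta_pos":[0,-1,61.5],"angular":[0,0,0]},
  {"fingers":24,"delta_pos":[0,-1,61.5],"angular":[0,0,0]},
])

```text
clock: 19.75
tool_pos: [0.5216, 0.2543, 0.0993]
orientation: [-179.9, -0.0, -94.1]
force: [-0.4, 0.4, 0.6]
opening: 0.0242
gripper_force: 0.0
```

Request:
apply_moves([
  {"fingers":2,"delta_pos":[0,0,0],"angular":[0,0,0]},
  {"fingers":2,"delta_pos":[0,0,0],"angular":[0,0,0]},
  {"fingers":2,"delta_pos":[0,0,0],"angular":[0,0,0]},
  {"fingers":2,"delta_pos":[0,0,0],"angular":[0,0,0]},
])

```text
clock: 20.15
tool_pos: [0.5207, 0.2544, 0.0996]
orientation: [-180.0, 0.0, -94.1]
force: [-5.1, 1.4, 6.3]
opening: 0.0086
gripper_force: 30.0
```

Run:
```python
from tgt import *
o=ctrl.get_obs();print(o['force'],o['moment'],o['opening'],o['joint_pos'])
p=BOX+RB@[-.0718,.0002,.0985]; print(delta(p,RB@RCT))
```

```text
[-5.0675  1.4182  6.3361] [0.4002 1.7513 0.032 ] 0.00856542861783069 [ 45.3779  18.1367 -21.0556   0.0266 -50.7729 -49.5041]
(array([0.0745, 0.3357, 1.077 ]), array([-0.0382,  0.013 ,  0.0106]))
```

Request:
apply_moves([
  {"fingers":2,"delta_pos":[0,0.5,0],"angular":[0,0,8]},
  {"fingers":2,"delta_pos":[0,0.5,0],"angular":[0,0,16]},
  {"fingers":2,"delta_pos":[0,0.5,0],"angular":[0,0,24]},
  {"fingers":2,"delta_pos":[0,0.5,0],"angular":[0,0,32]},
  {"fingers":2,"delta_pos":[0,0.5,0],"angular":[0,0,40]},
  {"fingers":2,"delta_pos":[0,0.5,0],"angular":[0,0,48]},
  {"fingers":2,"delta_pos":[0,0.5,0],"angular":[0,0,56]},
  {"fingers":2,"delta_pos":[0,0.5,0],"angular":[0,0,64]},
  {"fingers":2,"delta_pos":[0,0.5,0],"angular":[0,0,70]},
  {"fingers":2,"delta_pos":[0,0.5,0],"angular":[0,0,70]},
])

```text
clock: 21.15
tool_pos: [0.5212, 0.254, 0.0996]
orientation: [-179.9, 0.1, -164.2]
force: [0.7, -2.4, 3.3]
opening: 0.0086
gripper_force: 30.0
```

Request:
apply_moves([
  {"fingers":2,"delta_pos":[0,0,0],"angular":[0,0,7]},
  {"fingers":2,"delta_pos":[0,0,0],"angular":[0,0,14]},
  {"fingers":2,"delta_pos":[0,0,0],"angular":[0,0,19]},
  {"fingers":2,"delta_pos":[0,0,0],"angular":[0,0,21]},
  {"fingers":2,"delta_pos":[0,0,0],"angular":[0,0,21]},
  {"fingers":2,"delta_pos":[0,0,0],"angular":[0,0,21]},
])

```text
clock: 21.75
tool_pos: [0.5212, 0.2539, 0.0996]
orientation: [-180.0, 0.1, 175.1]
force: [1.5, -4.0, 6.2]
opening: 0.0086
gripper_force: 30.0
```

Run:
```python
from tgt import *
o=ctrl.get_obs();print(o['force'],o['moment'],o['opening'],o['joint_pos'])
```

```text
[ 1.5389 -3.9809  6.1645] [-1.6153 -0.8546  0.1941] 0.008573723959933744 [  45.3658   18.1305  -21.1073    0.1336  -50.7168 -140.3177]
```

Request:
apply_moves([
  {"fingers":26,"delta_pos":[0,0,0],"angular":[0,0,0]},
  {"fingers":26,"delta_pos":[0,0,0],"angular":[0,0,0]},
  {"fingers":26,"delta_pos":[0,0,0],"angular":[0,0,0]},
  {"fingers":26,"delta_pos":[0,0,-20],"angular":[0,0,0]},
  {"fingers":26,"delta_pos":[0,0,-50],"angular":[0,0,0]},
  {"fingers":26,"delta_pos":[0,0,-90],"angular":[0,0,0]},
  {"fingers":26,"delta_pos":[20,0,-130],"angular":[0,0,0]},
  {"fingers":26,"delta_pos":[40,0,-170],"angular":[0,0,0]},
  {"fingers":26,"delta_pos":[40,0,-190],"angular":[0,0,0]},
  {"fingers":26,"delta_pos":[40,0,-190],"angular":[0,0,0]},
])

```text
clock: 22.75
tool_pos: [0.4812, 0.2591, 0.2928]
orientation: [179.7, 0.3, 175.0]
force: [0.1, -0.1, -1.1]
opening: 0.0261
gripper_force: 0.0
```

Run:
```python
from tgt import *
im,c=snap('wrist','e1'); s=ctrl.snapshot('side')
S=Rn.from_euler('z',PHI,degrees=True)
print('proj rim/cover corners',proj(c,BOX+S.apply(np.array([[-.1,-.075,.092],[-.1,.075,.092],[.032,0,.112],[-.072,0,.111]]))))
a=cv2.resize(im[:,:,::-1],(480,300)); b=cv2.resize(s[225:375,170:330,::-1],(320,300),interpolation=cv2.INTER_CUBIC)
cv2.imwrite('pics/end.png',np.hstack([a,b])); print(ctrl.get_obs()['force'])
```

```text
proj rim/cover corners [[254.502  183.3304]
 [380.1769 181.4401]
 [319.0309 289.2334]
 [317.6785 209.6379]]
[-0.6939  0.2503  0.3265]
```

View pics/end.png

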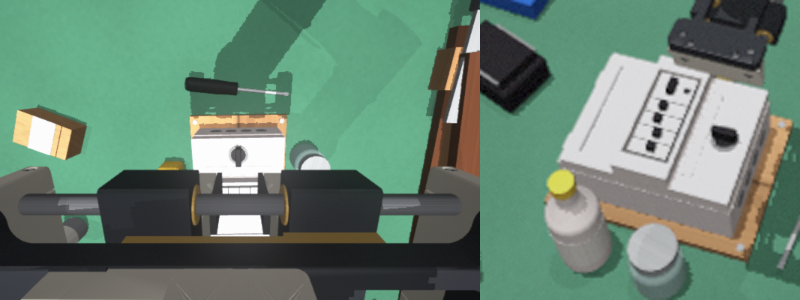

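The final pictures show the cover flat on the box, wing front to back (locked), bystanders in place and the gripper clear.

```bash
python3 -c "
from plant import ctrl
print(ctrl.close_job())"
```

```text
the job is handed in; nothing more can be done
None
```

The cover is hooked in the slots and lies flat on the box, the lock was turned about 90° to locked, the gripper is clear, and the job is handed in at about 23 s; the hand-in gave no verdict.

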